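Clamp the jar in the laboratory mixer

TASK

Fit the loose clamp bar to the jar mixer: lower it squarely over the mixer's tall rod until it lies flat on both posts, with its knob end between the cheeks of the other post. Then push the bar's captive screw-knob down and turn it clockwise to its stop, about a quarter turn, so that it stays locked down when you let go. Leave the beaker, the jar with the lid and the steel mug where they stand.

Things in the scene. Friction and masses are not known exactly. Their poses are not given: they have to be found in the camera images.
- mixer: White jar mixer fixed to the bench, housing 250 x 150 mm (its x, y), its top 36 mm above the bench. Origin at the centre of its underside, z up. Rod post at x = -76 mm, socket post at x = +76 mm, both with seats 75 mm above the bench; between them a low steel jar whose lid boss (34 mm diameter) ends 3.5 mm under the seats, the rest of it 21 mm or more under them.
- rod_seat (a point): Point on the rod's axis at the height of the rod post's seat; axes as the mixer's. The post is a 40 x 50 mm block; the vertical steel rod has 16 mm diameter and rises 100 mm above the seat, its top 14 mm tapered.
- rod_tip (a point): Top of the rod, 100 mm above the seat.
- socket (a point): Centre of the slot of the socket post, at the height of its seat. The post is 54 x 64 mm; its slot runs along the mixer's x, is 16 mm wide and has two ramps beneath its lips. Cheeks at y = +-24 mm rise about 16 mm above the seat and flare outwards at their top.
- clamp_bar: Loose aluminium bar 200 x 44 x 18 mm (its x, y, z), about 0.55 kg with its knob, lying flat on the bench, knob up. Origin at the centre of its underside, z up. Through hole of 20 mm at x = -76 mm for the 16 mm rod; captive black screw-knob at x = +76 mm. Picked up across its 44 mm width at the middle. Fitted, its x axis points the same way as the mixer's.
- bar_hole (a point): Centre of the bar's hole at its underside; lies on rod_seat when fitted.
- bar_knob_end (a point): Point of the knob's axis at the bar's underside; lies on socket when fitted.
- knob_grip (a point): TCP point for gripping the knob, on its axis, 21 mm above its round flange; moves and turns with the knob. Flange: 48 mm diameter, 6 mm thick, top 46 mm above the bar's underside when up. On it an upright wing 46 mm long (this point's x), 14 mm thick (its y, the way to grip it), 32 mm high.
- screw_push (a joint): How far the knob is pushed down, m: 0 up, 0.020 bottomed; a spring lifts it (5 N up, 12 N bottomed). Its hidden cross pin (34 mm long, 7 mm thick, parallel to the wing) enters the socket's slot and passes its lips at about 0.013; turned then, the ramps draw it to about 0.014 and hold it when let go. At 0.017 it turns freely.
- screw_turn (a joint): Turn of the knob, rad: near 0 at the start (wing along the bar), grows clockwise seen from above, stop at 1.5. Friction about 0.03 N m. The pin fits the slot only below about 0.15. Unless pushed down and turned past the slot, the knob springs back up.
- beaker: Glass beaker, 72 mm diameter, 90 mm high, bystander; origin at the centre of its underside.
- reagent_jar: White jar with a grey lid, 64 mm diameter, 110 mm high, bystander; origin at the centre of its underside.
- steel_mug: Steel mug, 84 mm diameter, 100 mm high, bystander; origin at the centre of its underside.

How it is judged:
By the outcome, as a careful person would: the job done as asked, in the order asked, and still so for the second after the job is handed in, with the robot touching nothing.
It also fails if it takes over 61 s, if anything falls off the work surface, if the arm or the gripper's body presses on something with over 40 N, if the wrist force passes 120 N, or if a joint passes its speed limit or range.

ROBOT

A 6-joint arm with a two-finger parallel gripper is mounted at the origin on the work surface. World frame = base frame: x ahead of the robot, y to its left, z up, the work surface at z = 0. Lengths are in mm, angles in degrees, forces in N, time in s.
With the tool pointing down it reaches from about 275 to 825 mm from the base axis. Payload 5.2 kg.
Tool frame: the origin (TCP) lies between the finger pads, 19 mm behind the fingertips; this is the grasp point; z points along the fingers, y is the line along which they close (so a half turn about z gives the same grasp; the last joint's range is limited). The gripper opens to 93 mm and grips with 3 to 60 N. Pads are 15 mm wide; open, the fingers measure 128 mm over their backs; the gripper's body (75 mm by 188 mm) begins 65 mm behind the grasp point.
Start: joints at [-86.047, 14.817, 87.949, -0, 77.235, -11.62], TCP at [147.677, -529.808, 237.453] pointing down, gripper open.
Joint ranges: [-179.93, 179.93], [-52.35, 119.4], [10.71, 147.94], [-69.91, 249.91], [12.55, 155.21], [-178.61, 178.61]. Speed limits (degrees/s): [147.25, 147.25, 180, 180, 180, 180].

INTERFACE

Orientations are given as [roll, pitch, yaw] about the fixed x, y, z axes, in that order (R = Rz(yaw) Ry(pitch) Rx(roll)).
In Python, from plant import r, vision, hand_in gives the robot as it stands (r), with the cameras (vision) and the job as plain functions.
- The arm moves only by the shell command python3 drive.py 'ROWS' [FORCE]. ROWS is rows parted by semicolons, their numbers by spaces, 1 to 5 of them, each of 7 numbers: dx, dy, dz in mm, then a rotation vector rx, ry, rz in degrees, then the opening from 0.0 (shut) to 1.0 (fully open); each row is the pose to reach, as a shift and turn from the pose commanded when the command began, along the tool's axes at that moment; what a row does not reach only later rows make up. A row lasts 1/8 s, in which the tool goes at most 62.5 mm and 10.7 degrees, less where a joint would pass 70% of its speed; a pose out of reach is approached as far as the arm can. The fingers move at their own pace and stop on an object; FORCE is the grip in N (left out, the last holds). Time passes only in rows, so rows that do not move let the fingers close. It prints the time, the measured TCP pose, the force, the opening and the grip force at its end.
- r.observe(): the state, without advancing time (a new reading comes with each control period).
- vision.camera(name): name is "side" or "top" or "wrist"; returns a dict with "image" (400x640x3 uint8, red, green, blue), "fx", "fy", "cx", "cy" (pixels), "rvec" (rotation vector, rad) and "tvec" (3), from world to camera coordinates, as OpenCV has them; the wrist camera has in their place "mount" (4x4, takes a point from camera to tool coordinates, whose origin is the TCP and whose axes are the flange's). Camera axes: x right, y down, z forward; pixel columns grow to the right and rows downward; lengths in mm; the calibration is good to about 2 mm. The wrist camera is an equidistant fisheye: a pixel r from the principal point sees the ray r / f radians off the axis. A picture is of the moment at which its call begins: read the wrist's pose just before it. There is no depth.
- hand_in(): hands the job in; it is judged then, once.
The state is a dict: "time_s": time; "joint_pos": joint angles; "joint_vel": joint speeds; "joint_torque": joint torques, N m; "tool_pos": TCP position; "tcp_rot": TCP orientation; "ft_force": force on the tool from outside, world axes, zero at the start; "torque": the same for the moment, N m; "grip_width": opening from 0.0 (shut) to 1.0 (fully open); "grasp_force": force on a finger pad.
Only numpy, scipy, OpenCV 4.12 (cv2) and the standard library are available. Lean on these libraries where they do the work, as an engineer would, in place of code of your own. Each camera call takes 0.05 s, during which the arm holds its last target. There are 200 camera calls.

## Working session

There is one attempt and no reset: what is moved stays moved. The work goes in short steps, Python scripts to look and compute and a shell command to move; the robot and the scene stay as the last step left them, time stands still between calls to the robot, and variables do not carry over. Pictures are saved under pics/ and viewed, at most 10 in all, crops included, and the job is handed in when it is done.

```bash
ls; mkdir -p pics
python3 - <<'E'
from plant import r, vision, hand_in
import cv2
s=r.observe();print(s)
for n in ("top","side"):
    c=vision.camera(n);print(n,c["fx"],c["fy"],c["cx"],c["cy"],c["rvec"],c["tvec"])
    cv2.imwrite(f"pics/{n}0.png",c["image"][:,:,::-1])
E
```

```text
drive.py
pics
plant.py
{'time_s': 0.0, 'joint_pos': array([-8.60452273e+01,  1.48573491e+01,  8.80107970e+01, -3.33126913e-04,
        7.72366400e+01, -1.16214604e+01]), 'joint_vel': array([-0.01334018, -0.05550571,  0.11131299, -0.09751223, -0.02327727,
       -0.02017318]), 'joint_torque': array([ 2.36351007e-04, -4.37304819e+01, -2.84007132e+01,  7.18898233e-02,
        4.11985838e-02, -1.10646906e-04]), 'tool_pos': array([ 147.65243995, -529.26414584,  236.63761354]), 'tcp_rot': array([-1.79897297e+02, -2.07905198e-02,  1.55762884e+01]), 'ft_force': array([-0.75678379, -0.05425874,  0.13437006]), 'torque': array([-0.06773026,  0.01703557, -0.04884971]), 'grasp_force': 0.0, 'grip_width': 0.9934031875393702}
top 512.8145324654097 512.8145324654097 322.1711050251739 199.60281379928682 [ 2.12250911 -2.1042675   0.19862552] [  -7.40166873  621.1033935  1001.18684659]
side 458.1346199974275 458.1346199974275 320.6307248734087 195.9982573303631 [ 0.69693317 -2.75296958  0.94156482] [ 510.11647337  298.16810015 1032.24064676]
```

View pics/top0.png

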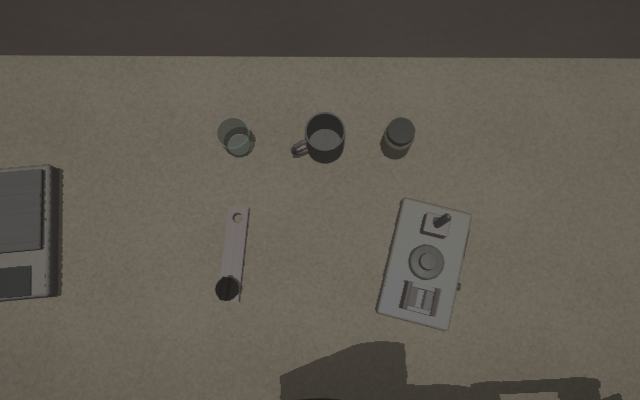

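View pics/side0.png

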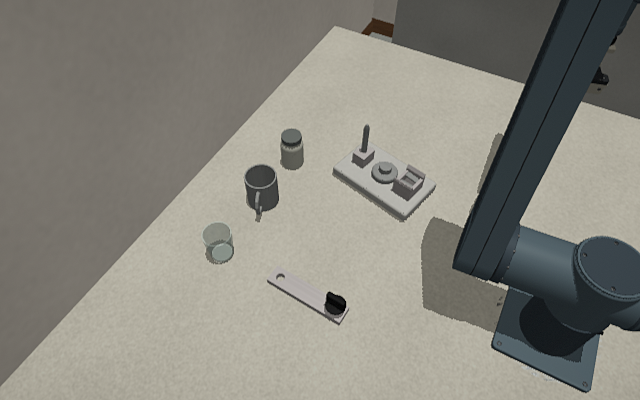

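The top view shows the bar at about (236,255), with its hole at (237,217) and knob at (227,288). The mixer is at about (424,264), with the rod tip near (446,217) and the slot near (420,298). The bystanders stand along row 135. Next I'll enlarge the bar and mixer.

```bash
cat > h.py <<'E'
import numpy as np, cv2
from plant import r, vision, hand_in
from scipy.spatial.transform import Rotation as R
def ray(c,uv):
    M=cv2.Rodrigues(np.array(c["rvec"]))[0]; o=-M.T@np.array(c["tvec"])
    d=M.T@np.array([(uv[0]-c["cx"])/c["fx"],(uv[1]-c["cy"])/c["fy"],1]); return o,d
def onz(c,uv,z):
    o,d=ray(c,uv); return o+d*(z-o[2])/d[2]
def proj(c,p):
    return cv2.projectPoints(np.atleast_2d(np.array(p,float)),np.array(c["rvec"]),np.array(c["tvec"]),np.array([[c["fx"],0,c["cx"]],[0,c["fy"],c["cy"]],[0,0,1.]]),None)[0][:,0]
E
python3 - <<'E'
import cv2,numpy as np
a=cv2.imread("pics/top0.png")
f=lambda x,y,w,h:cv2.convertScaleAbs(cv2.resize(a[y:y+h,x:x+w],None,fx=4,fy=4,interpolation=cv2.INTER_CUBIC),alpha=1.5)
cv2.imwrite("pics/crop0.png",np.hstack([f(195,195,75,140),f(370,195,110,140)]))
E
```

```text
(no output)
```

View pics/crop0.png

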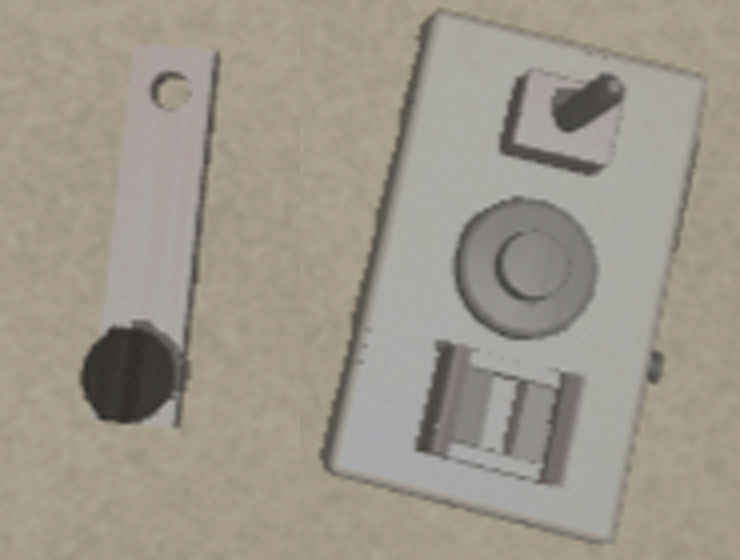

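Run:
```python
from h import *
t=vision.camera("top")
np.set_printoptions(precision=1,suppress=True)
L=lambda x,y,z:onz(t,(195+(x-.0)/4-.4,195+y/4-.4),z)
M=lambda x,y,z:onz(t,(370+(x-300)/4-.4,195+y/4-.4),z)
tl,tr,br=L(134,45,18),L(217,50,18),L(179,428,18)
print("bar",tl,tr,br,np.linalg.norm(tl-tr),np.linalg.norm(tr-br),"c",(tl+br)/2)
d=br-tr;print("yaw",np.degrees(np.arctan2(d[1],d[0])), "hole",L(172,91,18),"knob",L(129,375,46))
c=[M(438,10,36),M(707,80,36),M(612,543,36),M(330,467,36)]
print("mix",*c,[np.linalg.norm(c[i]-c[i-1]) for i in range(4)],"c",sum(c)/4)
for a,b in((0,3),(1,2)):
  d=c[b]-c[a];print("yaw",np.degrees(np.arctan2(d[1],d[0])))
print("boss",M(535,265,71.5),"tip",M(610,84,175))
print("socket",M(507,413,75),"cheeks c",M(512,413,91))
print("post",[M(*q,75) for q in((532,68),(622,92),(513,150),(605,172))])
print("side rodtip height check later; base cam",onz(t,(322,199),0))
```

```text
bar [614.5 201.2  18. ] [612.1 156.3  18. ] [412.3 168.5  18. ] 44.97579731370317 200.22361748570546 c [513.4 184.9  18. ]
yaw 176.48569024087172 hole [589.6 179.6  18. ] knob [438.5 190.4  46. ]
mix [ 633.  -175.5   36. ] [ 596.5 -316.1   36. ] [ 359.5 -257.1   36. ] [ 395.5 -115.6   36. ] [np.float64(244.90685903107004), np.float64(145.19075507003032), np.float64(244.2147170682788), np.float64(146.0490581824628)] c [ 496.1 -216.1   36. ]
yaw 165.83258249433615
yaw 166.03469823904814
boss [ 495.8 -215.8   71.5] tip [ 570.4 -232.3  175. ]
socket [ 422.9 -199.1   75. ] cheeks c [ 422.8 -198.6   91. ]
post [array([ 595.2, -216.6,   75. ]), array([ 583.2, -261.8,   75. ]), array([ 553.2, -205.8,   75. ]), array([ 542.4, -251.6,   75. ])]
side rodtip height check later; base cam [634.8  -1.    0. ]
```

The measurements agree with the given sizes. The hole–knob spacing reads 151.5 mm against 152, and the boss, rod tip and socket fit one mixer pose. Bar centre is (514,185) with yaw 176, and the mixer is (496,-216) with yaw 165.9.

```bash
cat >> h.py <<'E'
def go(p,yaw):
    s=r.observe(); A=R.from_euler("xyz",s["tcp_rot"],degrees=True); B=R.from_euler("xyz",[180,0,yaw],degrees=True)
    d=A.inv().apply(np.array(p,float)-s["tool_pos"]); w=(A.inv()*B).as_rotvec(degrees=True)
    print("t",round(s["time_s"],2),"d",d.round(1),"w",w.round(2),"rows",round(np.linalg.norm(d)/62.5,1),round(np.linalg.norm(w)/10.7,1),"f",s["ft_force"].round(1),"g",s["grip_width"].round(3),s["grasp_force"].round(1))
E
python3 -c "
from h import *
go([514,185,150],-4)"
```

```text
Traceback (most recent call last):
  File "h.py", line 14, in go
    print("t",round(s["time_s"],2),"d",d.round(1),"w",w.round(2),"rows",round(np.linalg.norm(d)/62.5,1),round(np.linalg.norm(w)/10.7,1),"f",s["ft_force"].round(1),"g",s["grip_width"].round(3),s["grasp_force"].round(1))
                                                                                                                                                                       ^^^^^^^^^^^^^^^^^^^^^
AttributeError: 'float' object has no attribute 'round'
```

```bash
sed -i 's/s\["grip_width"\].round(3),s\["grasp_force"\].round(1)/round(s["grip_width"],3),round(s["grasp_force"],1)/' h.py
python3 -c "
from h import *
go([514,185,220],-4)"
```

```text
t 0.15 d [ 544.7 -589.8   17.8] w [-0.08 -0.   19.57] rows 12.8 1.8 f [-0.1  0.2 -0.5] g 1.002 0.0
```

```bash
python3 drive.py '40 -44 0 0 0 0 1;80 -88 0 0 0 0 1;120 -132 0 0 0 0 1;160 -176 0 0 0 0 1;200 -220 0 0 0 0 1'; python3 drive.py '40 -44 0 0 0 0 1;80 -88 0 0 0 0 1;120 -132 0 0 0 0 1;160 -176 0 0 0 0 1;200 -220 0 0 0 0 1'; python3 -c "
from h import *
go([514,185,200],-4)"
```

```text
time_s: 0.78
tool_pos: [281.7, -262.4, 237.4]
tcp_rot: [180.0, -0.0, 15.5]
ft_force: [0.8, -0.7, -0.8]
grip_width: 0.999
grasp_force: 0.0
time_s: 1.4
tool_pos: [415.4, 3.4, 237.6]
tcp_rot: [180.0, -0.0, 15.6]
ft_force: [0.1, -0.8, -0.9]
grip_width: 1.0
grasp_force: 0.0
t 1.4 d [ 143.7 -148.5   37.6] w [ 0.02 -0.04 19.58] rows 3.4 1.8 f [ 0.1 -0.8 -0.9] g 1.0 0.0
```

```bash
python3 drive.py '40 -40 10 0 0 5 1;80 -80 20 0 0 10 1;120 -120 30 0 0 15 1;143.7 -148.5 38 0 0 19.6 1;143.7 -148.5 38 0 0 19.6 1'
python3 - <<'E'
from h import *
s=r.observe();c=vision.camera("wrist");np.set_printoptions(precision=3,suppress=True)
print(s["tool_pos"],s["tcp_rot"],c["fx"],c["cx"],c["cy"],c["mount"])
cv2.imwrite("pics/w1.png",c["image"][:,:,::-1])
go([514,185,100],-4)
E
```

```text
time_s: 2.02
tool_pos: [513.3, 185.1, 198.0]
tcp_rot: [180.0, 0.1, -3.9]
ft_force: [0.1, -0.0, 0.3]
grip_width: 0.999
grasp_force: 0.0
[513.278 185.149 198.015] [179.996   0.128  -3.852] 309.70691628693146 325.9580310116526 200.80123833349086 [[  -0.      -0.955   -0.298   82.679]
 [   1.      -0.      -0.      -0.276]
 [   0.      -0.298    0.955 -146.598]
 [   0.       0.       0.       1.   ]]
t 2.08 d [ 1.2 -1.3 98.5] w [0.04 0.11 0.15] rows 1.6 0.0 f [ 0.  -0.7 -0.7] g 0.998 0.0
```

View pics/w1.png

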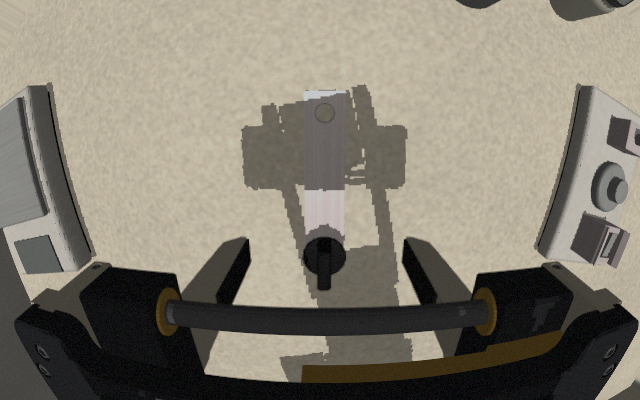

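The wrist view shows the bar centred under the gripper, with the hole at (324.5,112.5), the far edge at row 91 and the bar edges at columns 304 and 345. I'll measure the hole and yaw from it.

```bash
cat >> h.py <<'E'
def won(c,s,uv,z):
    # fisheye pixel -> world point at height z
    x,y=uv[0]-c["cx"],uv[1]-c["cy"]; q=np.hypot(x,y); th=q/c["fx"]
    d=np.array([x/q*np.sin(th),y/q*np.sin(th),np.cos(th)])
    A=R.from_euler("xyz",s["tcp_rot"],degrees=True); m=np.array(c["mount"])
    d=A.apply(m[:3,:3]@d); o=A.apply(m[:3,3])+s["tool_pos"]
    return o+d*(z-o[2])/d[2]
E
python3 - <<'E'
from h import *
s=r.observe();c=vision.camera("wrist")
for n,uv,z in (("hole",(324.5,112.5),18),("flange",(324.5,256),46),("l",(304.5,95),18),("r",(345,95),18),("l2",(304.5,225),18),("r2",(344.5,225),18)): print(n,won(c,s,uv,z).round(1))
go([514,185,60],-4)
E
```

```text
hole [589.6 180.5  18. ]
flange [439.7 190.7  46. ]
l [609.6 199.9  18. ]
r [606.8 158.   18. ]
l2 [466.2 211.8  18. ]
r2 [463.1 166.3  18. ]
t 2.12 d [  1.1  -2.2 139. ] w [0.04 0.08 0.08] rows 2.2 0.0 f [ 0.4  0.4 -0.8] g 1.0 0.0
```

The two cameras agree within about 1 mm, so I'll descend and grip.

```bash
python3 drive.py '1 -1 50 0 0 0 1;1 -1 100 0 0 0 1;1 -1 145 0 0 0 1;1 -1 170 0 0 0 1;1 -1 176 0 0 0 1'; python3 -c "
from h import *
go([513.8,185.3,22],-4)"
```

```text
time_s: 2.75
tool_pos: [513.2, 182.5, 22.4]
tcp_rot: [180.0, 0.2, -4.1]
ft_force: [-0.1, -0.2, 0.3]
grip_width: 1.0
grasp_force: 0.0
t 2.75 d [ 0.4 -2.8  0.4] w [ 0.05  0.17 -0.09] rows 0.0 0.0 f [-0.1 -0.2  0.3] g 1.0 0.0
```

```bash
python3 drive.py '0.4 -2.5 0 0 0 0 1;0.4 -2.5 0 0 0 0 1;0.4 -2.5 0 0 0 0 0.4;0.4 -2.5 0 0 0 0 0.3;0.4 -2.5 0 0 0 0 0.2' 45;  python3 drive.py '0 0 0 0 0 0 0.2;0 0 0 0 0 0 0.2;0 0 0 0 0 0 0.2;0 0 0 0 0 0 0.2' 45; python3 -c "
from h import *
go([513.8,185.3,22],-4)"
```

```text
time_s: 3.38
tool_pos: [515.2, 186.5, 23.7]
tcp_rot: [-180.0, -0.0, -4.0]
ft_force: [0.7, 0.0, 1.2]
grip_width: 0.726
grasp_force: 0.0
time_s: 3.88
tool_pos: [515.0, 186.6, 23.4]
tcp_rot: [-180.0, 0.0, -4.0]
ft_force: [0.0, 0.9, -1.0]
grip_width: 0.467
grasp_force: 45.0
t 3.88 d [-1.1  1.3  1.4] w [-0.01  0.01 -0.03] rows 0.0 0.0 f [ 0.   0.9 -1. ] g 0.467 45.0
```

```bash
python3 drive.py '0 0 -4 0 0 0 0.2;0 0 -40 0 0 0 0.2;0 0 -90 0 0 0 0.2;0 0 -140 0 0 0 0.2;0 0 -190 0 0 0 0.2' 60; python3 drive.py '0 0 -25 0 0 0 0.2;0 0 -25 0 0 0 0.2;0 0 -25 0 0 0 0.2'
python3 - <<'E'
from h import *
s=r.observe();c=vision.camera("wrist");print(s["tool_pos"],s["tcp_rot"])
np.save("pics/w2.npy",c["image"]);cv2.imwrite("pics/w2.png",cv2.convertScaleAbs(c["image"][:,:,::-1],alpha=1.5))
go([497.3,-215.2,238],-14.1)
E
```

```text
time_s: 4.5
tool_pos: [514.0, 186.2, 214.1]
tcp_rot: [180.0, 0.1, -4.0]
ft_force: [1.0, 0.4, -6.3]
grip_width: 0.468
grasp_force: 60.0
time_s: 4.88
tool_pos: [513.8, 186.2, 236.4]
tcp_rot: [179.9, 0.2, -4.0]
ft_force: [0.4, -0.6, -7.2]
grip_width: 0.471
grasp_force: 60.0
[513.79468872 186.18509379 236.38005511] [179.94909323   0.2092949   -4.03139555]
t 4.92 d [ 11.9 401.5  -1.6] w [ 0.08  0.25 10.07] rows 6.4 0.9 f [-0.8 -0.7 -6.9] g 0.466 60.0
```

View pics/w2.png

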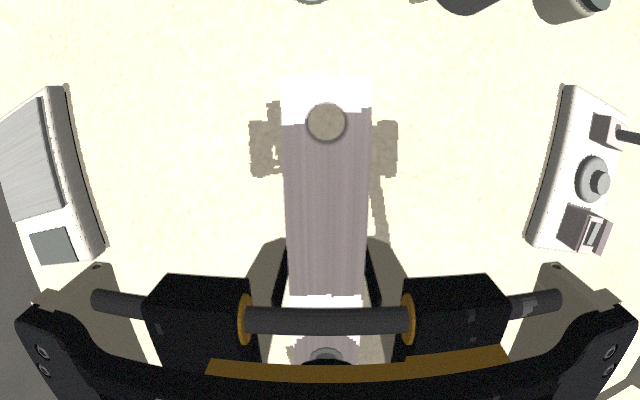

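The bar is gripped squarely. Its hole is at (326.5,122), about 41 px across, and the bar edges at that row are at columns 282 and 371. I'll get the hole position and pitch in tool axes from this.

Run:
```python
from h import *
s=r.observe();c=vision.camera("wrist")
# in tool frame: fake state with identity pose; plane z(tool)=h
s2={"tcp_rot":[0,0,0],"tool_pos":np.zeros(3)}
for h in (2,5.4,9):
    P=[won(c,s2,u,h) for u in ((326.5,122),(306,122),(347,122),(282,122),(371,122),(284,80),(370,80))]
    print(h,P[0].round(1),np.linalg.norm(P[1]-P[2]).round(1),np.linalg.norm(P[3]-P[4]).round(1),"end",P[5].round(1),np.linalg.norm(P[5]-P[6]).round(1))
go([497.3,-215.2,238],-14.1)
```

```text
2 [75.6 -0.1  2. ] 19.5 42.6 end [ 96.1 -20.1   2. ] 40.6
5.4 [75.4 -0.1  5.4] 20.0 43.5 end [ 96.4 -20.6   5.4] 41.6
9 [75.2 -0.1  9. ] 20.4 44.6 end [ 96.7 -21.1   9. ] 42.5
t 4.97 d [ 11.8 401.6  -1.6] w [ 0.08  0.25 10.07] rows 6.4 0.9 f [ 0.6  0.4 -6.8] g 0.469 60.0
```

```bash
python3 drive.py '0 50 0 0 0 2 0.2;2 110 0 0 0 4 0.2;4 170 0 0 0 6 0.2;6 230 0 0 0 8 0.2;8 290 0 0 0 10 0.2'; python3 -c "
from h import *
go([496.9,-215.4,238],-14.1)"
```

```text
time_s: 5.6
tool_pos: [501.8, -104.9, 237.0]
tcp_rot: [-180.0, 0.1, -14.1]
ft_force: [1.7, 0.7, -6.7]
grip_width: 0.467
grasp_force: 60.0
t 5.6 d [ 22.2 108.3  -1.1] w [-0.04  0.13  0.01] rows 1.8 0.0 f [ 1.7  0.7 -6.7] g 0.467 60.0
```

```bash
python3 drive.py '8 40 0 0 0 0 0.2;16 80 0 0 0 0 0.2;22 108 -1 0 0 0 0.2;22 108 -1 0 0 0 0.2;22 108 -1 0 0 0 0.2'
python3 - <<'E'
from h import *
go([496.9,-215.4,225],-14.1)
a=vision.camera("wrist")["image"][60:340,180:480,::-1]
t=vision.camera("top")["image"][180:320,360:500,::-1]
cv2.imwrite("pics/w3.png",np.hstack([cv2.resize(cv2.convertScaleAbs(a,alpha=1.2),(450,420),interpolation=cv2.INTER_CUBIC),cv2.resize(cv2.convertScaleAbs(t,alpha=1.5),(350,420)[:1]+(420,) if 0 else (350,420))]))
E
```

```text
time_s: 6.22
tool_pos: [497.3, -212.8, 238.1]
tcp_rot: [-179.9, 0.1, -14.1]
ft_force: [-1.5, -0.0, -6.5]
grip_width: 0.467
grasp_force: 60.0
t 6.22 d [ 0.3  2.6 13.1] w [-0.09  0.15  0.05] rows 0.2 0.0 f [-1.5 -0.  -6.5] g 0.467 60.0
```

View pics/w3.png

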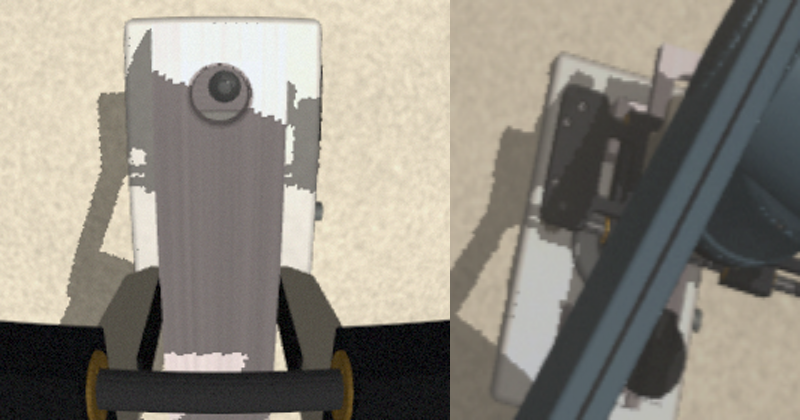

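The rod tip shows inside the hole at crop (224,87), which is wrist pixel (329.3,118). The hole itself is at crop (221,93).

Run:
```python
from h import *
s=r.observe();c=vision.camera("wrist");s2={"tcp_rot":[0,0,0],"tool_pos":np.zeros(3)}
u=lambda x,y:(180+x/1.5-.2,60+y/1.5-.2)
print("hole",won(c,s2,u(221,93),5.4).round(1),"tip",won(c,s2,u(224,87),s["tool_pos"][2]-175).round(1),"tipworld",won(c,s,u(224,87),175).round(1))
go([497,-215.4,225],-14.1)
```

```text
hole [75.5  0.4  5.4] tip [75.4  1.9 63.8] tipworld [ 570.3 -232.4  175. ]
t 6.38 d [ 0.   3.1 14. ] w [-0.03  0.06  0.14] rows 0.2 0.0 f [ 0.4  0.3 -5.9] g 0.46 60.0
```

```bash
python3 drive.py '0 1.6 15 0 0 0 0.2;0 1.6 30 0 0 0 0.2;0 1.6 30 0 0 0 0.2'
python3 - <<'E'
from h import *
s=r.observe();c=vision.camera("wrist");go([497,-214.4,190],-14.1)
cv2.imwrite("pics/w4.png",cv2.resize(c["image"][70:190,250:410,::-1],None,fx=4,fy=4,interpolation=cv2.INTER_CUBIC))
E
```

```text
time_s: 6.75
tool_pos: [496.3, -214.0, 207.2]
tcp_rot: [-179.9, 0.2, -14.0]
ft_force: [-1.1, 0.9, -6.3]
grip_width: 0.468
grasp_force: 60.0
t 6.8 d [ 0.2 -0.1 18.2] w [-0.05  0.14  0.08] rows 0.3 0.0 f [ 0.7 -0.6 -5.7] g 0.467 60.0
```

View pics/w4.png

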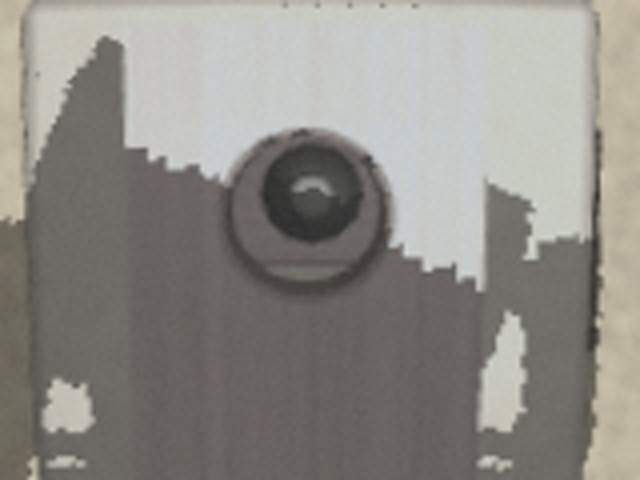

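The tip is at about crop (313,193) and the hole at (308,210), so the offset is small. I'll compute it.

Run:
```python
from h import *
s=r.observe();c=vision.camera("wrist");s2={"tcp_rot":[0,0,0],"tool_pos":np.zeros(3)}
u=lambda x,y:(250+x/4-.4,70+y/4-.4)
z=s["tool_pos"][2]-175
for q in((313,190),(313,198)):print("hole",won(c,s2,u(308,210),5.4).round(1),"tip",[won(c,s2,u(*q),z+k).round(1) for k in(0,5)])
```

```text
hole [75.3  0.1  5.4] tip [array([76.9,  0.9, 33.2]), array([76.7,  0.9, 38.2])]
hole [75.3  0.1  5.4] tip [array([75.7,  0.9, 33.2]), array([75.5,  0.9, 38.2])]
```

```bash
python3 drive.py '0.5 0.8 6 0 0 0 0.2;0.5 0.8 15 0 0 0 0.2;0.5 0.8 24 0 0 0 0.2;0.5 0.8 33 0 0 0 0.2;0.5 0.8 33 0 0 0 0.2'; python3 -c "
from h import *
go([497,-214.4,98.4],-14.1)"
```

```text
time_s: 7.48
tool_pos: [497.1, -215.6, 175.3]
tcp_rot: [-180.0, 0.1, -14.0]
ft_force: [0.0, -0.1, -6.7]
grip_width: 0.462
grasp_force: 60.0
t 7.47 d [-0.2 -1.  76.9] w [-0.05  0.12  0.07] rows 1.2 0.0 f [ 0.  -0.1 -6.7] g 0.462 60.0
```

```bash
python3 drive.py '0 0 20 0 0 0 0.2;0 0 40 0 0 0 0.2;0 0 52 0 0 0 0.2;0 0 58 0 0 0 0.2;0 0 58 0 0 0 0.2'
python3 - <<'E'
from h import *
go([497,-214.4,98.4],-14.1)
s=vision.camera("side");cv2.imwrite("pics/s5.png",cv2.resize(s["image"][100:240,310:460,::-1],None,fx=4,fy=4,interpolation=cv2.INTER_CUBIC))
E
```

```text
time_s: 8.1
tool_pos: [497.8, -216.0, 118.5]
tcp_rot: [-180.0, 0.0, -14.0]
ft_force: [0.7, 0.1, -5.7]
grip_width: 0.464
grasp_force: 60.0
t 8.1 d [-1.2 -1.4 20.1] w [-0.    0.01  0.07] rows 0.3 0.0 f [ 0.7  0.1 -5.7] g 0.464 60.0
```

View pics/s5.png

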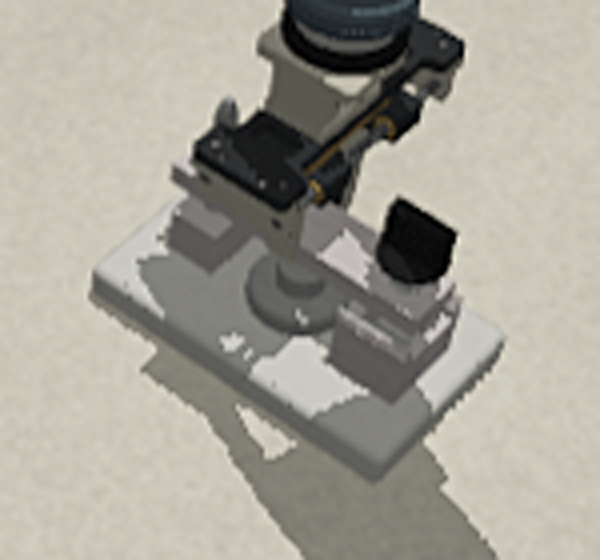

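The side view shows the bar on the rod (tip at crop (228,105)) and level, with its knob end just above and between the cheeks at about (400,310). I'll lower it gently.

```bash
python3 drive.py '0 0 5 0 0 0 0.2;0 0 10 0 0 0 0.2;0 0 14 0 0 0 0.2;0 0 14 0 0 0 0.2'; python3 drive.py '0 0 2 0 0 0 0.2;0 0 4 0 0 0 0.2;0 0 4 0 0 0 0.2'; python3 -c "
from h import *
go([497,-214.4,98.4],-14.1)"
```

```text
time_s: 8.65
tool_pos: [497.5, -215.7, 104.0]
tcp_rot: [-180.0, 0.1, -14.0]
ft_force: [-0.7, -0.9, -6.3]
grip_width: 0.467
grasp_force: 60.0
time_s: 9.02
tool_pos: [497.7, -215.9, 100.3]
tcp_rot: [-180.0, 0.0, -14.0]
ft_force: [0.3, -0.7, -7.1]
grip_width: 0.469
grasp_force: 60.0
t 9.03 d [-1.  -1.3  1.9] w [-0.01  0.02  0.07] rows 0.0 0.0 f [ 0.3 -0.7 -7.1] g 0.469 60.0
```

```bash
python3 drive.py '0 0 1 0 0 0 0.2;0 0 2 0 0 0 0.2;0 0 2 0 0 0 0.2'; python3 drive.py '0 0 0.7 0 0 0 0.2;0 0 1.2 0 0 0 0.2;0 0 1.2 0 0 0 0.2'
```

```text
time_s: 9.4
tool_pos: [498.0, -216.1, 98.7]
tcp_rot: [180.0, -0.0, -14.0]
ft_force: [0.6, -0.0, -4.3]
grip_width: 0.467
grasp_force: 60.0
time_s: 9.78
tool_pos: [498.0, -216.1, 98.4]
tcp_rot: [180.0, -0.1, -14.0]
ft_force: [-2.1, 2.0, 5.2]
grip_width: 0.465
grasp_force: 60.0
```

It is seated: the force went from -7 to +5 N at TCP z 98.4. I'll release, rise and check.

```bash
python3 drive.py '0 0 0 0 0 0 1;0 0 0 0 0 0 1;0 0 0 0 0 0 1;0 0 0 0 0 0 1;0 0 0 0 0 0 1'; python3 drive.py '0 0 -40 0 0 0 1;0 0 -90 0 0 0 1;-40 0 -140 0 0 0 1;-73 0 -150 0 0 0 1;-73 0 -150 0 0 0 1'
python3 - <<'E'
from h import *
s=r.observe();c=vision.camera("wrist");go([422.5,-198.5,180],-14.1)
t=vision.camera("side")
cv2.imwrite("pics/w6.png",np.hstack([c["image"][:,120:540,::-1],cv2.resize(t["image"][110:230,320:440,::-1],(380,400),interpolation=cv2.INTER_CUBIC)]))
E
```

```text
time_s: 10.4
tool_pos: [497.7, -216.0, 97.2]
tcp_rot: [-180.0, 0.0, -14.0]
ft_force: [0.8, -0.6, -0.6]
grip_width: 0.955
grasp_force: 0.0
time_s: 11.02
tool_pos: [426.0, -198.0, 248.8]
tcp_rot: [179.9, -0.1, -14.1]
ft_force: [0.3, 0.2, -0.6]
grip_width: 1.0
grasp_force: 0.0
t 11.07 d [-4.3  1.2 68. ] w [ 0.04 -0.11  0.03] rows 1.1 0.0 f [1.  0.2 0.1] g 0.997 0.0
```

View pics/w6.png

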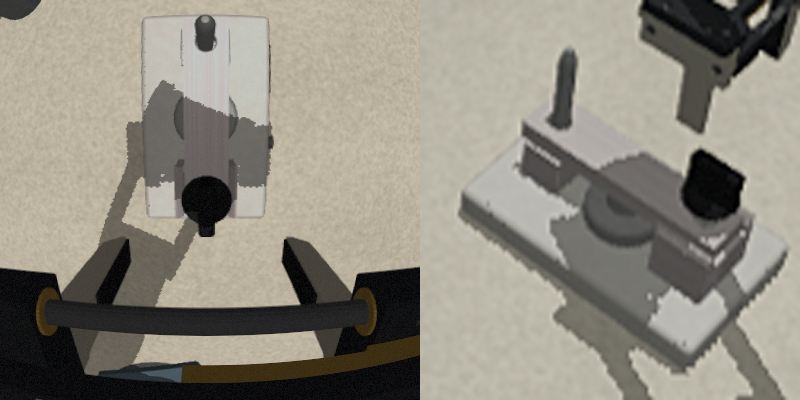

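The bar lies flat on both posts, with the rod through the hole and the knob end between the cheeks. The flange centre is at wrist pixel (326,200), and the wing is along the bar.

Run:
```python
from h import *
s=r.observe();c=vision.camera("wrist")
print(won(c,s,(326.1,200),121).round(1),won(c,s,(326.1,175),121).round(1),won(c,s,(301,200),121).round(1),won(c,s,(351,200),121).round(1))
go([422.5,-198.5,180],-14.1)
```

```text
[ 425.7 -198.   121. ] [ 448.5 -203.7  121. ] [ 431.3 -175.5  121. ] [ 420.1 -220.3  121. ]
t 11.18 d [-4.7  1.2 66.8] w [-0.01 -0.    0.06] rows 1.1 0.0 f [ 0.  -0.7  0. ] g 0.998 0.0
```

```bash
python3 drive.py '-3 0 40 0 0 0 1;-3 0 80 0 0 0 0.6;-3 0 98 0 0 0 0.4;-3 0 104 0 0 0 0.3;-3 0 104 0 0 0 0.25' 20; python3 drive.py '0 0 0 0 0 0 0.2;0 0 0 0 0 0 0.1;0 0 0 0 0 0 0.1;0 0 0 0 0 0 0.1;0 0 0 0 0 0 0.1' 30;python3 -c "
from h import *
go([424.3,-197.8,143],-14.1)"
```

```text
time_s: 11.8
tool_pos: [424.4, -197.6, 142.8]
tcp_rot: [-180.0, 0.1, -14.0]
ft_force: [-0.6, -0.4, 0.3]
grip_width: 0.617
grasp_force: 0.0
time_s: 12.42
tool_pos: [424.1, -197.8, 143.5]
tcp_rot: [180.0, -0.0, -14.0]
ft_force: [-0.8, -0.7, 1.8]
grip_width: 0.146
grasp_force: 30.0
t 12.43 d [ 0.2 -0.1  0.5] w [ 0.03 -0.02  0.08] rows 0.0 0.0 f [-0.8 -0.7  1.8] g 0.146 30.0
```

```bash
python3 drive.py '0 0 5 0 0 0 0.1;0 0 10 0 0 0 0.1;0 0 14 0 0 0 0.1;0 0 18 0 0 0 0.1;0 0 18 0 0 0 0.1' 45;python3 -c "
from h import *
go([424.3,-197.8,125],-14.1)"
```

```text
time_s: 13.05
tool_pos: [424.1, -197.8, 125.6]
tcp_rot: [180.0, -0.0, -14.0]
ft_force: [-2.2, -0.3, 7.5]
grip_width: 0.147
grasp_force: 45.0
t 13.05 d [ 0.2 -0.1  0.6] w [ 0.03 -0.03  0.07] rows 0.0 0.0 f [-2.2 -0.3  7.5] g 0.147 45.0
```

```bash
python3 drive.py '0 0 1 0 0 0 0.1;0 0 1 0 0 0 0.1;0 0 1 0 0 0 0.1';python3 -c "
from h import *
print(r.observe()['torque'],r.observe()['joint_pos'])"
```

```text
time_s: 13.42
tool_pos: [424.2, -197.8, 125.1]
tcp_rot: [180.0, -0.0, -14.0]
ft_force: [-2.6, 0.7, 10.6]
grip_width: 0.145
grasp_force: 45.0
[ 0.2149422   0.64975894 -0.01683083] [-3.86826707e+01  1.28851819e+01  1.07869667e+02 -1.97346982e-02
  5.91870541e+01  6.53479381e+01]
```

```bash
python3 drive.py '0 0 0 0 0 8 0.1;0 0 0 0 0 17 0.1;0 0 0 0 0 26 0.1;0 0 0 0 0 35 0.1;0 0 0 0 0 44 0.1';python3 -c "
from h import *
s=r.observe();print(s['torque'],s['tcp_rot'])"
```

```text
time_s: 14.05
tool_pos: [424.0, -198.1, 125.0]
tcp_rot: [180.0, -0.1, -58.3]
ft_force: [-3.2, -0.3, 11.4]
grip_width: 0.145
grasp_force: 45.0
[0.00947506 0.8250302  0.07404708] [ 1.79965033e+02 -6.97464751e-02 -5.83020274e+01]
```

```bash
python3 drive.py '0 0 0 0 0 9 0.1;0 0 0 0 0 18 0.1;0 0 0 0 0 27 0.1;0 0 0 0 0 36 0.1;0 0 0 0 0 40 0.1';python3 -c "
from h import *
s=r.observe();print(s['torque'],s['tcp_rot'])"; python3 drive.py '0 0 0 0 0 2 0.1;0 0 0 0 0 3.5 0.1;0 0 0 0 0 3.5 0.1';python3 -c "
from h import *
s=r.observe();print(s['torque'],s['tcp_rot'])"
```

```text
time_s: 14.68
tool_pos: [423.6, -198.1, 125.0]
tcp_rot: [180.0, -0.1, -98.2]
ft_force: [-4.8, -1.0, 11.7]
grip_width: 0.15
grasp_force: 45.0
[ 0.01159504  0.95890099 -0.01257107] [ 1.79979675e+02 -8.17599418e-02 -9.81831268e+01]
time_s: 15.05
tool_pos: [423.7, -198.0, 124.9]
tcp_rot: [180.0, -0.1, -101.5]
ft_force: [-4.3, 0.1, 10.6]
grip_width: 0.144
grasp_force: 45.1
[0.07974307 0.79581491 0.41936724] [ 1.79987990e+02 -7.63760202e-02 -1.01468637e+02]
```

The yaw moment of 0.42 N m shows it's at the stop. I'll ease up onto the ramps, then open.

```bash
python3 drive.py '0 0 -2 0 0 0 0.1;0 0 -4 0 0 0 0.1;0 0 -4 0 0 0 0.1'; python3 drive.py '0 0 0 0 0 0 0.4;0 0 0 0 0 0 0.4;0 0 0 0 0 0 0.5;0 0 0 0 0 0 0.5'; python3 drive.py '0 0 -30 0 0 0 0.6;0 0 -80 0 0 0 0.6;0 0 -130 0 0 0 1;0 0 -180 0 0 0 1;0 0 -180 0 0 0 1'
python3 - <<'E'
from h import *
c=vision.camera("wrist");t=vision.camera("side")
cv2.imwrite("pics/w7.png",np.hstack([c["image"][:,120:540,::-1],cv2.resize(t["image"][110:230,320:440,::-1],(380,400),interpolation=cv2.INTER_CUBIC)]))
E
```

```text
time_s: 15.42
tool_pos: [423.7, -197.9, 128.6]
tcp_rot: [180.0, -0.1, -101.5]
ft_force: [-3.1, -0.7, 7.6]
grip_width: 0.143
grasp_force: 45.1
time_s: 15.92
tool_pos: [424.0, -197.4, 128.0]
tcp_rot: [180.0, 0.0, -101.5]
ft_force: [0.5, -0.3, -0.7]
grip_width: 0.487
grasp_force: 0.0
time_s: 16.55
tool_pos: [425.7, -198.8, 312.4]
tcp_rot: [-179.6, -0.2, -101.5]
ft_force: [-0.4, 0.5, 0.0]
grip_width: 0.874
grasp_force: 0.0
```

View pics/w7.png

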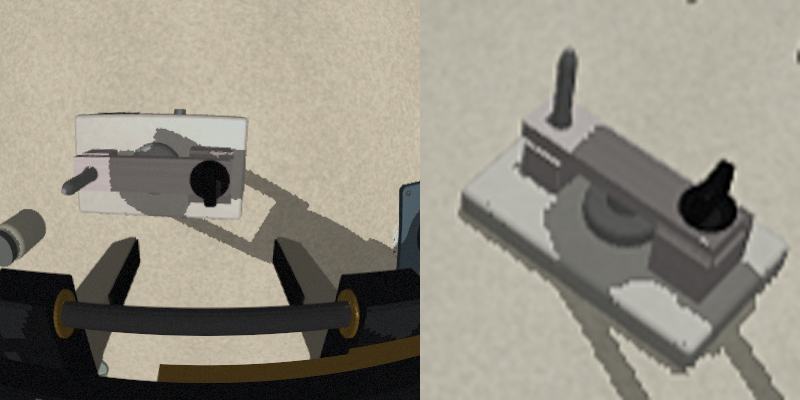

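The wing now sits across the bar. I'll check the flange height in the side view: its lower rim was at crop row ~222 before and is ~232 now.

Run:
```python
from h import *
t=vision.camera("side")
for z in(121,107,101):
    k=proj(t,[424,-197.8,z])[0]; print(z,((k-[320,110])*[380/120,400/120]+[420,0]).round(0))
im=t["image"][110:230,320:440].max(2); m=(im<32)[:, 75:110]; 
ys,xs=np.nonzero(m); print("black rows",(ys.max()*400/120).round(),(ys.min()*400/120).round(),"cols",420+(xs.min()+75)*3.17,420+(xs.max()+75)*3.17)
```

```text
121 [710. 189.]
107 [707. 201.]
101 [706. 207.]
black rows 227.0 0.0 cols 679.94 733.8299999999999
```

The rim shift of ~10–12 px matches the ~14 mm drop expected when locked (12 px), so the knob is holding down with nothing touching it.

```bash
python3 -c "
from plant import r, vision, hand_in
print(hand_in())"
```

```text
the job is handed in; nothing more can be done
None
```

The job is handed in: the clamp bar lies flat on both posts over the rod, its knob is pushed down and turned about 87° to its stop and stayed down when released, I steered clear of the beaker, jar and mug, and the robot had used about 17 of the 61 s; the hand-in returned no verdict.

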